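# Peel the top component tray off its clinging stack and hold it up

## Task

Someone left a transformer in the top tray of the nested stack: set it down upright in the grey parts dish, without dropping it. Then take the empty top tray by the grip fin on its corner and peel it off the stack: raise that corner clear of the stack first, tilting the tray while its opposite corner still sits on the rim, leaving the rest of the stack in place. Finish holding the tray in the gripper, about level and well over 10 cm up, over the middle of the dark bench mat, and do not put it down or let go; leave the other things alone.

Things in the scene. Friction and masses are not known exactly. Their poses are not given: they have to be found in the camera images.
- tray: top tray, gold sheet metal, open upwards, loose, about 160 g, a black grip fin on its (-x, +y) corner. Origin: centre of underside. Pan 170 (x) x 120 (y) x 18 mm, sheet 3 thick; flange round the rim 200 x 150, from 15 to 18 above the origin, resting on the stack's rim. Six sprung rubber buttons in the stack press on the pan's sides (2 N each): it clings until each side is raised about 10 mm
- fin (a point): middle of the top edge of the grip fin, at (-86, 64.5, 46) mm in the tray's frame. The fin is an upright plate 10 mm thick and 30 long, its length along the tray's diagonal towards far_corner; it rises 28 above the flange. Grip it from above across its thickness
- far_corner (a point): the tray's corner diagonally across from the fin, underside of the flange, at (100, -75, 15) mm in the tray's frame: the natural pivot of the peel. While seated it lies on the stack's rim
- stack: rest of the nested stack: lower gold trays full of parts, one loose body of 2.2 kg on the bench. 200 (x) x 150 (y) mm over its flanges, rim 44 above its origin (centre of underside), same axes as the tray; the tray's pan hangs in it with 2.5 mm play. It slides or tips if pulled about
- transformer: small iron-core transformer, 220 g, standing on the tray's inner floor. Origin: centre of underside. Dark core 50 (x) x 24 (y) x 42 mm high; pale winding 30 (x) x 40 (y) round its middle, 8 to 36 high. Grip it across the flat core ends, 50 mm apart along its x
- dish: shallow grey parts dish fixed to the bench, 150 (x) x 120 (y) x 14 mm high, walls and floor 4 thick. Origin: centre of underside
- mat: dark flat bench mat fixed to the bench, 240 (x) x 190 (y) x 3 mm, empty. Origin: centre of its underside.
- battery_holder: bystander: open black battery holder with two cells, 62 x 34 x 20 mm, origin centre of underside
- spool: bystander: grey solder spool standing on end, 52 mm across, 42 high, origin centre of underside
- tub: bystander: open white round tub, 72 mm across, 45 high, origin centre of underside
Things that resemble listed ones, but are neither listed nor needed, are in the scene too. What is shaped like the transformer but green is not meant.

How it is judged:
On the way, in this order (a step that is already met when the one before it is completed fails the run):
1. the transformer stands in the parts dish, released (x of transformer in the frame of dish between -0.06 and 0.06 m and y of transformer in the frame of dish between -0.045 and 0.045 m and z of transformer in the frame of dish below 0.012 m and angle between transformer's own z axis and vertical below 0.15 rad and contact force between the fingers and transformer below 0.05 N and linear speed of transformer below 0.03 m/s), for 0.2 s.
2. the tray's fin corner is raised (tray tilted on the stack by at least 0.07 rad, about 15 mm at the fin) while the opposite corner still sits on the rim (angle between the z axis of tray and the z axis of stack, either way round above 0.07 rad and z of far_corner in the frame of stack below 0.05 m and horizontal distance between tray and stack below 0.03 m and contact force between the fingers and tray above 0.3 N and z of fin in the frame of stack above 0.088 m), for 0.1 s.
At the end, for the whole second after the job is handed in: tray held still in the fingers only, underside over 100 mm up, within 0.35 rad of level, centre within 60 mm of the mat's centre; transformer upright, released, in the dish; stack within 40 mm and bystanders within 30 mm of their places (all of step 1 and height (world z) of tray above 0.1 m and angle between tray's own z axis and vertical below 0.35 rad and horizontal distance between tray and mat below 0.06 m and contact force between the fingers and tray above 1 N and linear speed of tray below 0.05 m/s and contact force between tray and stack below 0.05 N and contact force between tray and transformer below 0.05 N and contact force between tray and mat below 0.05 N and height (world z) of stack below 0.01 m and distance of stack from where it was at the start of the episode below 0.04 m and angle between stack's own z axis and vertical below 0.05 rad and distance of each of battery_holder, spool, tub from where it was at the start of the episode below 0.03 m); the arm keeps its last pose, push and grip.
It fails at once if the transformer is dropped into the dish from more than 40 mm (horizontal distance between transformer and dish below 0.07 m and z of transformer in the frame of dish above 0.045 m and contact force between the fingers and transformer below 0.02 N).
It fails at once if the rest of the stack is dragged more than 40 mm or tipped up (distance of stack from where it was at the start of the episode above 0.04 m or angle between stack's own z axis and vertical above 0.2 rad).
It fails at once if a bystander is disturbed (distance of any of battery_holder, spool, tub from where it was at the start of the episode above 0.03 m).
It also fails if it takes over 61 s, if anything falls off the work surface, if the arm or the gripper's body presses on something with over 40 N, if the wrist force passes 120 N, or if a joint passes its speed limit or range.

## Robot

A 7-joint arm with a two-finger parallel gripper is mounted at the origin on the work surface. World frame = base frame: x ahead of the robot, y to its left, z up, the work surface at z = 0. Lengths are in m, angles in rad, forces in N, time in s.
With the tool pointing down it reaches from about 0.4 to 0.85 m from the base axis. Payload 4.5 kg.
Tool frame: the origin (TCP) lies at the very end of the fingers, on their centre line; the grasp point (between the pads) lies 19 mm behind it (ctrl.pinch_z is the distance from the TCP to the grasp point, in m); z points along the fingers, y is the line along which they close (so a half turn about z gives the same grasp; the last joint's range is limited). The gripper opens to 85 mm and grips with 20 to 120 N. Pads are 22 mm wide; open, the fingers measure 114 mm over their backs; the gripper's body (76 mm by 85 mm) begins 54 mm behind the grasp point. The pads swing forward as they close: fully open they stand 13 mm farther back than shut.
Start: joints at [1.261, 0.689, -0.195, 1.565, 0.157, 0.902, -0.215], TCP at [0.211, -0.588, 0.231] pointing down, gripper open.
Joint ranges: [-3.01, 3.01], [-0.46, 2.08], [-1.47, 1.51], [0.13, 2.56], [-1, 4.14], [0.04, 2.09], [-2.66, 2.66]. Speed limits (rad/s): [2.57, 2.57, 3.14, 3.14, 3.14, 3.14, 3.14].

## Interface

Orientations are given as a 3x3 rotation matrix whose columns are the frame's x, y, z axes.
In Python, from cell import ctrl, snapshot, calibration gives the robot as it stands. The module is installed in compiled form; this text tells all that it offers.
- The arm moves only by the tool send_rows, never from a script. Its argument "targets" is a list that holds one entry, the list of rows, each a list of 6 numbers: the shift along the world's x, y, z in cm, then the turn, a rotation vector about the world's x, y, z in degrees. In form: [[[tx, ty, tz, ax, ay, az], ...]]. A call has 1 to 8 rows; each row shifts and turns the commanded pose from where the row before left it; what a row does not reach is not made up. A row lasts 1/8 s, in which the tool goes at most 62.5 mm and 10.7 degrees, less where a joint would pass 70% of its speed; a pose out of reach is approached as far as the arm can. A call with a gripper value outside its range is refused whole. "fingers" is the opening, from 0 (shut) to 1 (fully open), set as the call begins (left out, the last holds). The fingers move at their own pace and stop on an object; the grip force is fixed at half the most. Time passes only in rows, so rows that do not move let the fingers close. It gives the time, the measured TCP pose, the force, the opening and the grip force at its end, in the units of the state.
- ctrl.get_state(): the state, without advancing time (a new reading comes with each control period).
- snapshot(name): name is "scene" or "top" or "wrist"; returns the picture (420x560x3 uint8, red, green, blue); there is no depth.
- calibration(name): a dict with "mtx" (3x3 intrinsics, pixels), "k1" (the pictures are not rectified: a ray, as slopes to the right and down, at radius r is drawn at 1 + k1 r^2 times it, then the intrinsics apply), "camera_from_world" (4x4, takes a point from world to camera coordinates); the wrist camera has in their place "hand_eye" (4x4, takes a point from camera to tool coordinates, whose origin is the TCP and whose axes are the flange's). Camera axes: x right, y down, z forward; pixel columns grow to the right and rows downward; lengths in m; the calibration is good to about 2 mm. A picture is of the moment at which its call begins: read the wrist's pose just before it. calibration takes no time and is no camera call.
- ctrl.sign_off(): hands the job in; it is judged then, once.
The state is a dict: "t": time; "joints": joint angles; "joint_vel": joint speeds; "effort": joint torques, N m; "tcp_pos": TCP position; "tcp_rot": TCP orientation; "wrist_force": force on the tool from outside, world axes, zero at the start; "moment": the same for the moment, N m; "grip_width": opening from 0.0 (shut) to 1.0 (fully open); "finger_force": force on a finger pad.
Only numpy, scipy, OpenCV 4.12 (cv2) and the standard library are available. Lean on these libraries where they do the work, as an engineer would, in place of code of your own. Each camera call takes 0.05 s, during which the arm holds its last target. There are 200 camera calls.

## Working session

There is one attempt and no reset: what is moved stays moved. The work goes in short steps, Python scripts to look and compute and a tool call to move; the robot and the scene stay as the last step left them, time stands still between calls to the robot, and variables do not carry over. Pictures are saved under pics/ and viewed, at most 10 in all, crops included, and the job is handed in when it is done.

Besides the shell and the picture viewer there is one more tool, called after "Call:" as a command line: name --argument value ..., lists and objects as JSON in quotes. send_rows: Moves the arm, as the interface text tells. Its arguments: {"type":"object","properties":{"targets":{"type":"array","items":{"type":"array","items":{"type":"array","items":{"type":"number"}}}},"fingers":{"type":"number"}},"required":["targets"]}

```bash
mkdir -p pics; cat > h.py <<'E'
import numpy as np, cv2
from cell import ctrl, snapshot, calibration
def snap(name,f):
    s=ctrl.get_state(); im=snapshot(name); cv2.imwrite('pics/'+f,im[:,:,::-1]); return s,im
def cam(name,s=None):
    c=calibration(name); K=np.array(c['mtx']);k1=c['k1']
    if name=='wrist':
        T=np.eye(4);T[:3,:3]=s['tcp_rot'];T[:3,3]=s['tcp_pos']; W=np.linalg.inv(T@np.array(c['hand_eye']))
    else: W=np.array(c['camera_from_world'])
    return K,k1,W
def proj(name,P,s=None):
    K,k1,W=cam(name,s); P=np.atleast_2d(P); return cv2.projectPoints(P.astype(float),cv2.Rodrigues(W[:3,:3])[0],W[:3,3],K,np.array([k1,0,0,0.]))[0].reshape(-1,2)
def back(name,uv,z,s=None):
    K,k1,W=cam(name,s); uv=np.atleast_2d(np.array(uv,float))
    d=cv2.undistortPoints(uv[:,None],K,np.array([k1,0,0,0.])).reshape(-1,2)
    R=W[:3,:3];o=-R.T@W[:3,3]; D=np.c_[d,np.ones(len(d))]@R
    return o+D*((z-o[2])/D[:,2])[:,None]
E
python3 - <<'E'
from h import *
s,_=snap('top','top1.png'); snap('scene','scene1.png')
print(s['t'],s['tcp_rot'],s['grip_width'],ctrl.pinch_z)
for n in('top','scene'): 
  c=cam(n);print(n,c[0],c[1],-c[2][:3,:3].T@c[2][:3,3])
E
```

```text
0.0 [[ 9.41457453e-01  3.37130930e-01 -7.74895532e-04]
 [ 3.37131793e-01 -9.41455818e-01  1.75951056e-03]
 [-1.36344475e-04 -1.91774625e-03 -9.99998152e-01]] 1.0018185803576538 0.0187
top [[425.38325729   0.         274.16479538]
 [  0.         425.38325729 213.11454602]
 [  0.           0.           1.        ]] -0.08694842333123755 [ 0.43040851 -0.02279819  1.22884551]
scene [[489.13553003   0.         288.88247884]
 [  0.         489.13553003 217.41307649]
 [  0.           0.           1.        ]] -0.07052603896536289 [ 1.27358593 -0.2562201   0.89836553]
```

View pics/top1.png

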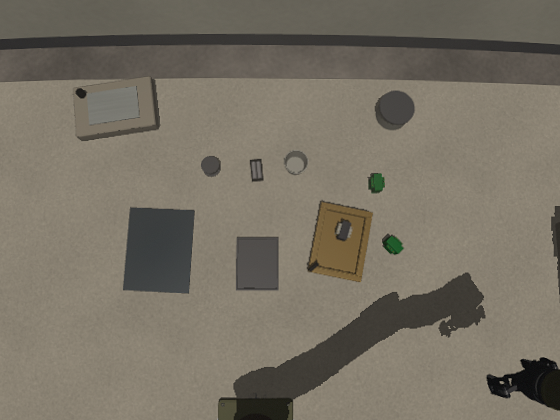

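View pics/scene1.png

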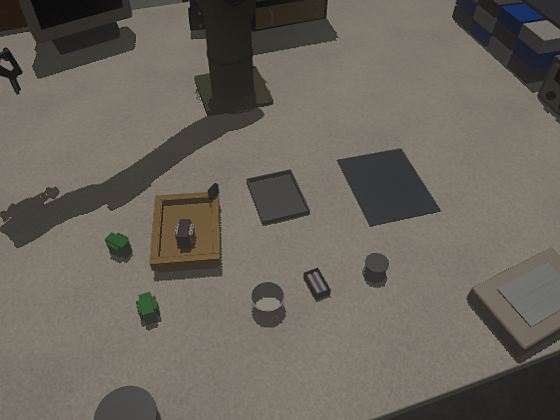

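```bash
python3 - <<'E'
from h import *
im=cv2.imread('pics/top1.png'); hsv=cv2.cvtColor(im,cv2.COLOR_BGR2HSV)
def rect(mask,roi,z,nm):
    m=np.zeros(mask.shape,np.uint8);x0,y0,x1,y1=roi;m[y0:y1,x0:x1]=mask[y0:y1,x0:x1]
    c=max(cv2.findContours(m,0,1)[0],key=cv2.contourArea).reshape(-1,2)
    w=back('top',c,z)[:,:2]
    r=cv2.minAreaRect((w*1000).astype(np.float32));print(nm,r,len(c)); return r
g=((hsv[...,1]>110)*255).astype(np.uint8); rect(g,(295,190,385,295),.047,'tray')
d=((hsv[...,2]<112)*255).astype(np.uint8); rect(d,(228,228,290,300),.014,'dish'); rect(d,(110,195,205,305),.003,'mat')
print(hsv[250,250],hsv[250,160],hsv[180,230],hsv[240,350])
print('transf top approx',back('top',[[344,230]],.074),'fin',back('top',[[313,266]],.075))
cv2.imwrite('pics/c.png',cv2.resize(im[190:300,225:385],None,fx=5,fy=5,interpolation=cv2.INTER_CUBIC))
E
```

```text
tray ((534.69091796875, -239.56309509277344), (149.91897583007812, 199.04946899414062), 77.89765167236328) 249
dish ((476.1376953125, -5.628841400146484), (120.16918182373047, 150.0455322265625), 89.69256591796875) 187
mat ((517.2687377929688, 278.0057678222656), (192.01744079589844, 241.44625854492188), 87.13725280761719) 295
[15 19 82] [90 12 63] [ 19  41 137] [ 19 130 116]
transf top approx [[ 0.56306105 -0.24580209  0.074     ]] fin [[ 0.46542335 -0.15797116  0.075     ]]
```

View pics/c.png

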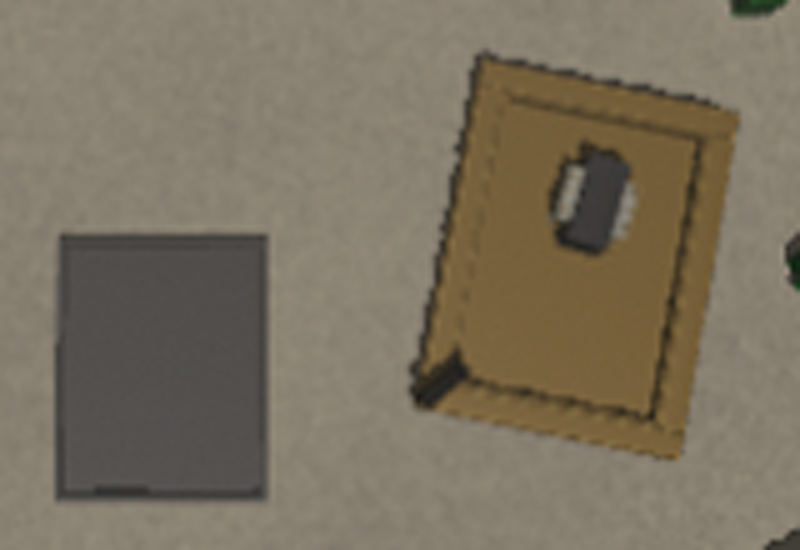

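Call:
send_rows --targets '[[[4, 3.8, 0, 0, 0, 7], [4.4, 4.2, 0, 0, 0, 7.3], [4.4, 4.2, 0, 0, 0, 7.3], [4.4, 4.2, -0.5, 0, 0, 7.3], [4.4, 4.2, -0.5, 0, 0, 7.3], [4.4, 4.2, -1, 0, 0, 7.3], [4.4, 4.2, -1, 0, 0, 7.3], [4, 4, 0, 0, 0, 7]]]' --fingers 0.8

```text
t: 1.1
tcp_pos: [0.5553, -0.2566, 0.2001]
tcp_rot: [[0.212, 0.977, -0.002], [0.977, -0.212, 0.001], [0.0, -0.002, -1.0]]
wrist_force: [0.5, -0.4, -0.1]
grip_width: 0.801
finger_force: 0.0
```

```bash
python3 - <<'E'
from h import *
s,_=snap('wrist','w1.png');print(s['t'],s['tcp_pos'],s['tcp_rot'],s['joints'],s['grip_width'])
E
```

```text
1.1 [ 0.55531901 -0.25656125  0.2001313 ] [[ 2.11955819e-01  9.77277310e-01 -1.94654711e-03]
 [ 9.77279189e-01 -2.11954688e-01  7.72400904e-04]
 [ 3.42270093e-04 -2.06603485e-03 -9.99997807e-01]] [ 0.5921869   0.7316067  -0.4217044   1.63071814  0.36844433  0.86121337
 -0.19058894] 0.8010323065262522
```

View pics/w1.png

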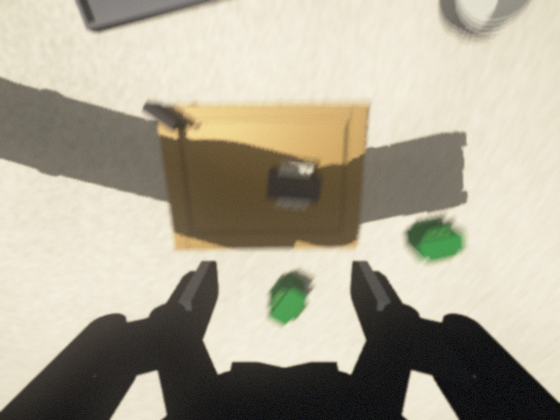

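```bash
python3 - <<'E'
from h import *
s,im=snap('wrist','w2.png');print(s['t'],s['tcp_pos'])
def T(yaw,c,z0,pts):
    a=np.radians(yaw);R=np.array([[np.cos(a),-np.sin(a)],[np.sin(a),np.cos(a)]]);p=np.array(pts,float)
    return np.c_[p[:,:2]@R.T+c,p[:,2]+z0]
a=im[:,:,::-1][80:270,130:390].copy();a=cv2.resize(a,None,fx=3,fy=3,interpolation=cv2.INTER_CUBIC)
def draw(P,col):
    q=(proj('wrist',P,s)-[130,80]+.5)*3; cv2.polylines(a,[q.astype(int)],True,col,1)
c=np.array([.5347,-.2396])
draw(T(-12.1,c,.047,[[.1,.075,0],[.1,-.075,0],[-.1,-.075,0],[-.1,.075,0]]),(255,0,0))
draw(T(-12,[.562,-.249],.074,[[.025,.012,0],[.025,-.012,0],[-.025,-.012,0],[-.025,.012,0]]),(0,0,255))
u=np.array([.8,-.6])*.015;v=np.array([.6,.8])*.005;f=np.array([-.086,.0645])
draw(T(-12.1,c,.075,[[*(f+i*u+j*v),0] for i,j in((1,1),(1,-1),(-1,-1),(-1,1))]),(255,0,255))
cv2.imwrite('pics/w2c.png',a)
E
```

```text
1.15 [ 0.56268667 -0.24690355  0.20117124]
```

View pics/w2c.png

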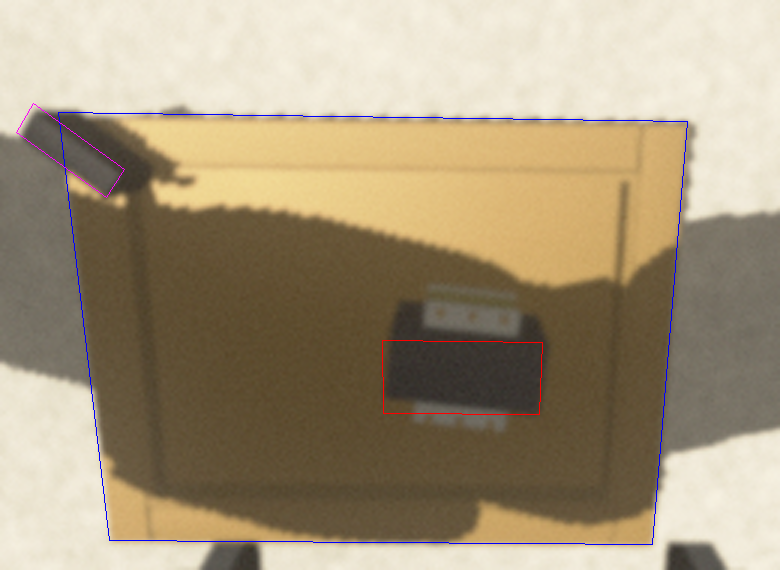

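Call:
send_rows --targets '[[[0, 0, -2, 0, 0, 0], [0, 0, -3, 0, 0, 0], [0, 0, -3, 0, 0, 0], [0, 0, -2, 0, 0, 0], [0, 0, 0, 0, 0, 0], [0, 0, 0, 0, 0, 0]]]' --fingers 0.8

```text
t: 1.95
tcp_pos: [0.5551, -0.2587, 0.102]
tcp_rot: [[0.217, 0.976, 0.001], [0.976, -0.217, -0.0], [-0.0, 0.001, -1.0]]
wrist_force: [1.0, 0.0, -0.0]
grip_width: 0.804
finger_force: 0.0
```

Call:
send_rows --targets '[[[0.74, 1.32, 0, 0, 0, 0.3], [0, 0, 0, 0, 0, 0], [0, 0, -2, 0, 0, 0], [0, 0, -2, 0, 0, 0], [0, 0, -1.5, 0, 0, 0], [0, 0, -0.5, 0, 0, 0], [0, 0, 0, 0, 0, 0], [0, 0, 0, 0, 0, 0]]]'

```text
t: 2.95
tcp_pos: [0.5626, -0.2454, 0.0419]
tcp_rot: [[0.211, 0.977, 0.001], [0.977, -0.211, -0.0], [-0.0, 0.001, -1.0]]
wrist_force: [0.5, -0.1, -0.4]
grip_width: 0.797
finger_force: 0.0
```

Call:
send_rows --targets '[[[0, 0, 0, 0, 0, 0], [0, 0, 0, 0, 0, 0], [0, 0, 0, 0, 0, 0], [0, 0, 0, 0, 0, 0], [0, 0, 0, 0, 0, 0], [0, 0, 0, 0, 0, 0]]]' --fingers 0.3

```text
t: 3.7
tcp_pos: [0.563, -0.2455, 0.0425]
tcp_rot: [[0.211, 0.977, 0.002], [0.977, -0.211, -0.001], [-0.0, 0.002, -1.0]]
wrist_force: [-0.1, -0.2, 4.6]
grip_width: 0.58
finger_force: 61.8
```

Call:
send_rows --targets '[[[0, 0, 1, 0, 0, 0], [0, 0, 2, 0, 0, 0], [0, 0, 3, 0, 0, 0], [0, 0, 3, 0, 0, 0], [0, 0, 1, 0, 0, 0], [-1, 3, 0, 0, 0, 0], [-2, 5, 0, 0, 0, 0], [-2, 5, 0, 0, 0, 0]]]'

```text
t: 4.7
tcp_pos: [0.5112, -0.114, 0.1412]
tcp_rot: [[0.212, 0.977, -0.0], [0.977, -0.212, 0.001], [0.001, -0.0, -1.0]]
wrist_force: [1.1, 1.4, -2.4]
grip_width: 0.58
finger_force: 61.9
```

Call:
send_rows --targets '[[[-2, 5, 0, 0, 0, 0], [-1, 4, 0, 0, 0, 0], [-0.65, 2, 0, 0, 0, 0], [0, 0, -2, 0, 0, 0], [0, 0, -3, 0, 0, 0], [0, 0, -3, 0, 0, 0], [0, 0, -1, 0, 0, 0], [0, 0, 0, 0, 0, 0]]]'

```text
t: 5.7
tcp_pos: [0.4753, -0.0052, 0.0511]
tcp_rot: [[0.211, 0.977, -0.001], [0.977, -0.211, -0.0], [-0.0, -0.001, -1.0]]
wrist_force: [1.4, -0.5, -1.1]
grip_width: 0.583
finger_force: 62.1
```

Call:
send_rows --targets '[[[0, 0, -1.5, 0, 0, 0], [0, 0, -1.2, 0, 0, 0], [0, 0, -0.6, 0, 0, 0], [0, 0, -0.2, 0, 0, 0], [0, 0, 0, 0, 0, 0], [0, 0, 0, 0, 0, 0]]]'

```text
t: 6.45
tcp_pos: [0.4758, -0.0053, 0.0166]
tcp_rot: [[0.211, 0.977, 0.001], [0.977, -0.211, 0.0], [0.0, 0.001, -1.0]]
wrist_force: [-0.2, 0.2, -2.4]
grip_width: 0.583
finger_force: 62.2
```

Call:
send_rows --targets '[[[0, 0, -0.1, 0, 0, 0], [0, 0, -0.05, 0, 0, 0], [0, 0, -0.05, 0, 0, 0], [0, 0, 0, 0, 0, 0], [0, 0, 0, 0, 0, 0]]]'

```text
t: 7.08
tcp_pos: [0.4756, -0.0052, 0.0144]
tcp_rot: [[0.211, 0.977, 0.0], [0.977, -0.211, -0.0], [0.0, 0.0, -1.0]]
wrist_force: [0.1, -0.3, 0.9]
grip_width: 0.582
finger_force: 62.4
```

Call:
send_rows --targets '[[[0, 0, 0, 0, 0, 0], [0, 0, 0, 0, 0, 0], [0, 0, 0, 0, 0, 0], [0, 0, 0, 0, 0, 0], [0, 0, 2, 0, 0, 0], [0, 0, 4, 0, 0, 0], [0, 0, 5, 0, 0, 0], [0, 0, 3, 0, 0, 0]]]' --fingers 0.8

```text
t: 8.07
tcp_pos: [0.476, -0.0053, 0.1564]
tcp_rot: [[0.212, 0.977, 0.002], [0.977, -0.212, 0.0], [0.001, 0.002, -1.0]]
wrist_force: [-0.4, 1.2, -0.2]
grip_width: 0.799
finger_force: 0.0
```

Call:
send_rows --targets '[[[0, -1, 0, 0, 0, 6.5], [-0.2, -2, 0, 0, 0, 6.7], [-0.2, -2.5, 0, 0, 0, 6.7], [-0.2, -2.5, 0, 0, 0, 6.7], [-0.2, -2.5, 0, 0, 0, 6.7], [-0.2, -2.3, 0, 0, 0, 6.7], [-0.2, -1.5, 0, 0, 0, 6.7], [0, -1, 0, 0, 0, 6.5]]]' --fingers 0.5

```text
t: 9.07
tcp_pos: [0.4629, -0.1594, 0.1541]
tcp_rot: [[-0.658, 0.753, -0.001], [0.753, 0.658, -0.0], [0.0, -0.001, -1.0]]
wrist_force: [0.4, -0.7, -1.0]
grip_width: 0.503
finger_force: 0.0
```

Call:
send_rows --targets '[[[0, 0, 0, 0, 0, 0], [0, 0, 0, 0, 0, 0], [0, 0, 0, 0, 0, 0], [0, 0, 0, 0, 0, 0]]]'

```text
t: 9.57
tcp_pos: [0.4637, -0.1577, 0.1544]
tcp_rot: [[-0.656, 0.754, 0.0], [0.754, 0.656, -0.0], [-0.0, 0.0, -1.0]]
wrist_force: [-0.1, -0.1, 0.8]
grip_width: 0.499
finger_force: 0.0
```

```bash
python3 - <<'E'
from h import *
s,im=snap('wrist','w3.png');print(s['t'],s['tcp_pos'],s['tcp_rot'],s['joints'])
_,tp=snap('top','top2.png')
a=im[:,:,::-1].copy()
c=np.array([.5347,-.2396]);t=np.radians(-12.1);R=np.array([[np.cos(t),-np.sin(t)],[np.sin(t),np.cos(t)]])
def draw(p,z):
    P=np.c_[np.array(p)@R.T+c,np.full(len(p),z)]
    cv2.polylines(a,[proj('wrist',P,s).round().astype(int)],True,(255,0,0),1)
draw([[.1,.075],[.1,-.075],[-.1,-.075],[-.1,.075]],.047)
u=np.array([.8,-.6])*.015;v=np.array([.6,.8])*.005;f=np.array([-.086,.0645])
draw([f+i*u+j*v for i,j in((1,1),(1,-1),(-1,-1),(-1,1))],.075)
b=cv2.resize(tp[:,:,::-1][190:300,225:385],None,fx=3,fy=3)
o=np.zeros((600,800,3),np.uint8);o[:420,:560]=a; cv2.imwrite('pics/w3a.png',a)
cv2.imwrite('pics/m.png',np.vstack([cv2.resize(a,(480,360)),b[:240,:480] if b.shape[0]>=240 else b]))
E
```

```text
9.575 [ 0.46369672 -0.15774266  0.15439908] [[-6.56438189e-01  7.54379806e-01  1.07961954e-04]
 [ 7.54379808e-01  6.56438195e-01 -2.80125373e-05]
 [-9.20024425e-05  6.30558187e-05 -9.99999994e-01]] [ 0.62422992  0.70579008 -0.63567681  2.02886656  0.7059784   0.6355416
  0.22734326]
```

View pics/m.png

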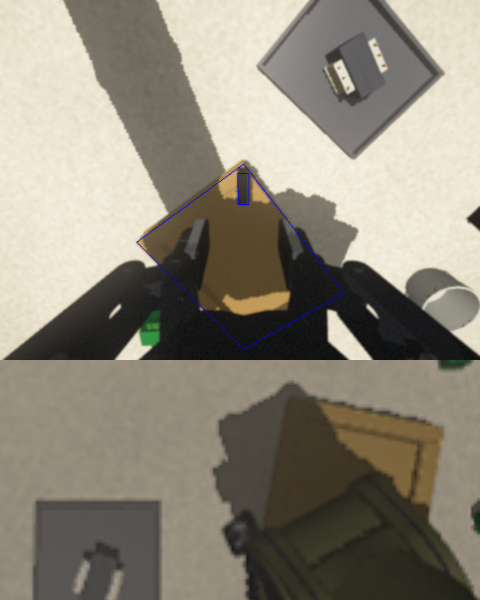

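Call:
send_rows --targets '[[[0, -0.08, -2, 0, 0, 0], [0, 0, -3, 0, 0, 0], [0, 0, -3, 0, 0, 0], [0, 0, -1.5, 0, 0, 0], [0, 0, -0.8, 0, 0, 0], [0, 0, 0, 0, 0, 0], [0, 0, 0, 0, 0, 0], [0, 0, 0, 0, 0, 0]]]'

```text
t: 10.68
tcp_pos: [0.464, -0.1592, 0.0519]
tcp_rot: [[-0.656, 0.755, 0.001], [0.755, 0.656, -0.0], [-0.001, 0.001, -1.0]]
wrist_force: [-0.4, 0.2, -1.0]
grip_width: 0.498
finger_force: 0.0
```

Call:
send_rows --targets '[[[0, 0, 0, 0, 0, 0], [0, 0, 0, 0, 0, 0], [0, 0, 0, 0, 0, 0], [0, 0, 0, 0, 0, 0], [0, 0, 0, 0, 0, 0], [0, 0, 0, 0, 0, 0], [0, 0, 0, 0, 0, 0]]]' --fingers 0

```text
t: 11.55
tcp_pos: [0.4637, -0.1592, 0.0517]
tcp_rot: [[-0.656, 0.755, 0.0], [0.755, 0.656, -0.0], [-0.001, 0.0, -1.0]]
wrist_force: [-0.2, -0.5, 6.0]
grip_width: 0.106
finger_force: 59.2
```

```bash
python3 - <<'E'
import numpy as np
from scipy.spatial.transform import Rotation as R
from h import *
s=ctrl.get_state();p=np.array(s['tcp_pos']);print(p,s['moment'])
a=np.radians(-12.1);c,n=np.cos(a),np.sin(a)
P=np.array([.5347+c*.1+n*.075,-.2396+n*.1-c*.075,.044])
ax=np.array([np.cos(np.radians(40.97)),np.sin(np.radians(40.97)),0])
prev=p
for th in range(1,9):
    q=P+R.from_rotvec(ax*np.radians(th)).apply(p-P);print(th,((q-prev)*100).round(3),ax);prev=q
E
```

```text
[ 0.46366716 -0.15916898  0.05167973] [ 0.00340489  0.16539624 -0.01704509]
1 [ 0.011 -0.013  0.405] [0.75505299 0.65566377 0.        ]
2 [ 0.016 -0.018  0.405] [0.75505299 0.65566377 0.        ]
3 [ 0.02  -0.023  0.404] [0.75505299 0.65566377 0.        ]
4 [ 0.025 -0.029  0.404] [0.75505299 0.65566377 0.        ]
5 [ 0.03  -0.034  0.403] [0.75505299 0.65566377 0.        ]
6 [ 0.034 -0.039  0.402] [0.75505299 0.65566377 0.        ]
7 [ 0.039 -0.045  0.401] [0.75505299 0.65566377 0.        ]
8 [ 0.043 -0.05   0.4  ] [0.75505299 0.65566377 0.        ]
```

Call:
send_rows --targets '[[[0.01, -0.01, 0.4, 0.755, 0.656, 0], [0.016, -0.018, 0.4, 0.755, 0.656, 0], [0.02, -0.023, 0.4, 0.755, 0.656, 0], [0.025, -0.03, 0.4, 0.755, 0.656, 0], [0.03, -0.034, 0.4, 0.755, 0.656, 0], [0.034, -0.04, 0.4, 0.755, 0.656, 0], [0, 0, 0, 0, 0, 0], [0, 0, 0, 0, 0, 0]]]'

```text
t: 12.55
tcp_pos: [0.4651, -0.1607, 0.0753]
tcp_rot: [[-0.653, 0.755, -0.068], [0.751, 0.656, 0.079], [0.104, 0.0, -0.995]]
wrist_force: [-0.5, 1.0, 1.3]
grip_width: 0.104
finger_force: 58.9
```

```bash
python3 - <<'E'
from h import *
snap('scene','s2.png');im=cv2.imread('pics/s2.png')[150:300,120:320]
cv2.imwrite('pics/s2c.png',cv2.resize(im,None,fx=4,fy=4,interpolation=cv2.INTER_CUBIC)); print(ctrl.get_state()['moment'])
E
```

```text
[ 0.02414315 -0.08416022  0.03679076]
```

View pics/s2c.png

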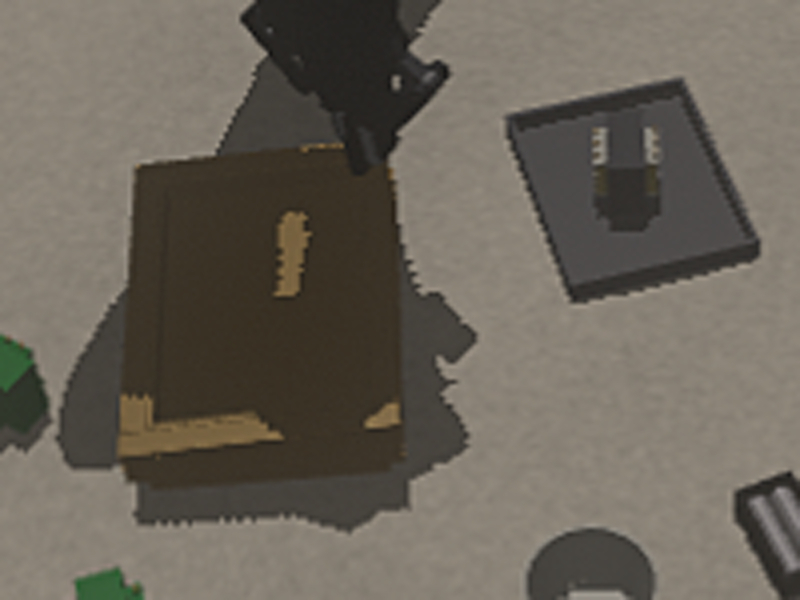

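Call:
send_rows --targets '[[[0.04, -0.045, 0.4, 0.755, 0.656, 0], [0, 0, 0, 0, 0, 0], [0, 0, 0, 0, 0, 0]]]'

```text
t: 12.98
tcp_pos: [0.4655, -0.161, 0.0793]
tcp_rot: [[-0.651, 0.755, -0.08], [0.749, 0.656, 0.092], [0.122, 0.0, -0.993]]
wrist_force: [0.0, 1.4, 0.8]
grip_width: 0.104
finger_force: 58.9
```

```bash
python3 - <<'E'
from h import *
from scipy.spatial.transform import Rotation as R
snap('scene','s3.png');im=cv2.imread('pics/s3.png')
im=cv2.convertScaleAbs(cv2.resize(im[180:280,130:250],None,fx=6,fy=6,interpolation=cv2.INTER_CUBIC),alpha=1.8)
a=np.radians(-12.1);Rz=R.from_euler('z',a);C=np.array([.5347,-.2396,.029])
W=lambda p:Rz.apply(np.array(p))+C
cor=np.array([[.1,.075,.018],[.1,-.075,.018],[-.1,-.075,.018],[-.1,.075,.018]])
S=W(cor);P=W([[.1,-.075,.015]])[0];ax=np.array([.755,.656,0])
T=P+R.from_rotvec(ax*np.radians(7)).apply(S-P)
for Q,col in((S,(0,0,255)),(T,(0,255,0))):
    cv2.polylines(im,[((proj('scene',Q)-[130,180]+.5)*6).astype(int)],True,col,1)
cv2.imwrite('pics/s3c.png',im)
E
```

```text
(no output)
```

View pics/s3c.png

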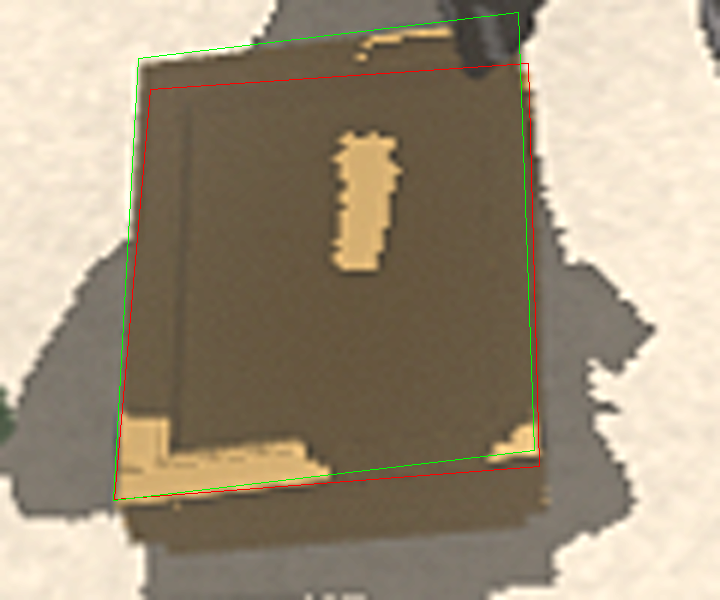

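Call:
send_rows --targets '[[[0.043, -0.05, 0.4, 0.755, 0.656, 0], [0.05, -0.055, 0.4, 0.755, 0.656, 0], [0.05, -0.06, 0.4, 0.755, 0.656, 0], [0, 0, 0, 0, 0, 0], [0, 0, 0, 0, 0, 0], [0, 0, 0, 0, 0, 0]]]'

```text
t: 13.78
tcp_pos: [0.4669, -0.1629, 0.0913]
tcp_rot: [[-0.646, 0.755, -0.114], [0.743, 0.656, 0.131], [0.173, -0.0, -0.985]]
wrist_force: [-0.5, 1.0, 0.3]
grip_width: 0.105
finger_force: 58.9
```

Call:
send_rows --targets '[[[0, 0, 0.4, 0, 0, 0], [0, 0, 0.4, 0, 0, 0], [0, 0, 0.5, 0, 0, 0], [0, 0, 0.5, 0, 0, 0], [0, 0, 0.5, 0, 0, 0], [0, 0, 0.5, 0, 0, 0], [0, 0, 0.5, 0, 0, 0], [0, 0, 0.7, 0, 0, 0]]]'

```text
t: 14.78
tcp_pos: [0.4667, -0.1627, 0.1316]
tcp_rot: [[-0.646, 0.755, -0.114], [0.743, 0.656, 0.131], [0.174, -0.0, -0.985]]
wrist_force: [0.9, 0.9, -1.7]
grip_width: 0.104
finger_force: 58.7
```

Call:
send_rows --targets '[[[0, 0, 1, -0.755, -0.656, 0], [0, 0, 1.5, -0.755, -0.656, 0], [0, 0, 1.5, -0.755, -0.656, 0], [0, 0, 1.5, -0.755, -0.656, 0], [0, 0, 2, -0.755, -0.656, 0], [0, 0, 2, -0.755, -0.656, 0], [0, 0, 2, -0.755, -0.656, 0], [0, 0, 1, -0.755, -0.656, 0]]]'

```text
t: 15.78
tcp_pos: [0.4673, -0.1627, 0.2579]
tcp_rot: [[-0.656, 0.755, -0.02], [0.754, 0.656, 0.025], [0.032, 0.001, -0.999]]
wrist_force: [-0.2, -0.5, -0.8]
grip_width: 0.104
finger_force: 58.7
```

```bash
python3 - <<'E'
from h import *
snap('scene','s4.png');s=ctrl.get_state();print(s['t'],s['tcp_pos'],s['joints'],s['wrist_force'],s['moment'])
E
```

```text
15.825 [ 0.46745393 -0.16230225  0.25860009] [ 0.76399866  0.59592429 -0.82573311  1.87280564  0.51079712  0.92617373
  0.41537414] [-0.93028136  0.07591346 -0.61317476] [ 0.10364928  0.18558307 -0.01785068]
```

View pics/s4.png

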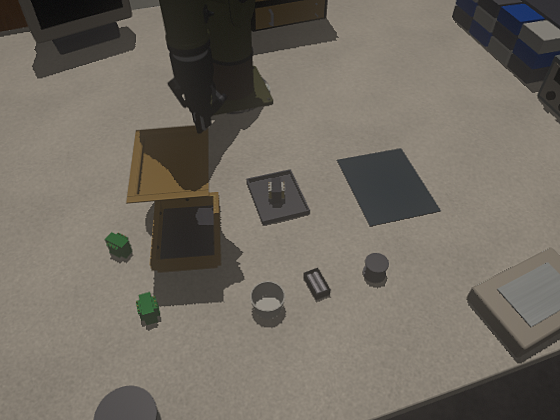

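Call:
send_rows --targets '[[[0, 1, 0, 0, 0, 1], [-0.3, 2.5, 0, 0, 0, 2], [-0.3, 3, 0, 0, 0, 2], [-0.4, 3.5, 0, 0, 0, 2], [-0.4, 3.5, 0, 0, 0, 2], [-0.4, 3.5, 0, 0, 0, 2], [-0.4, 3.5, 0, 0, 0, 2], [-0.4, 3.5, 0, 0, 0, 2]]]'

```text
t: 16.82
tcp_pos: [0.4392, 0.0801, 0.2559]
tcp_rot: [[-0.831, 0.555, -0.031], [0.555, 0.832, 0.02], [0.037, -0.0, -0.999]]
wrist_force: [0.3, -0.0, -2.4]
grip_width: 0.107
finger_force: 58.7
```

Call:
send_rows --targets '[[[-0.4, 3.5, 0, 0, 0, 2], [-0.4, 3.5, 0, 0, 0, 2], [-0.4, 3.5, 0, 0, 0, 2], [-0.4, 3.5, 0, 0, 0, 2], [-0.3, 3.5, 0, 0, 0, 2], [-0.3, 3, 0, 0, 0, 2], [-0.3, 2, 0, 0, 0, 2], [-0.1, 1, 0, 0, 0, 1]]]'

```text
t: 17.82
tcp_pos: [0.4125, 0.3145, 0.2559]
tcp_rot: [[-0.947, 0.321, -0.035], [0.32, 0.947, 0.012], [0.037, 0.0, -0.999]]
wrist_force: [0.4, 0.1, -1.8]
grip_width: 0.104
finger_force: 58.7
```

Call:
send_rows --targets '[[[0, 0, 0, 0, 0, 0], [0, 0, 0, 0, 0, 0], [0, 0, 0, 0, 0, 0], [0, 0, 0, 0, 0, 0]]]'

```text
t: 18.32
tcp_pos: [0.415, 0.3117, 0.2563]
tcp_rot: [[-0.945, 0.327, -0.033], [0.326, 0.945, 0.011], [0.035, -0.0, -0.999]]
wrist_force: [-0.0, 0.1, -0.9]
grip_width: 0.102
finger_force: 58.7
```

```bash
python3 - <<'E'
from h import *
from scipy.spatial.transform import Rotation as R
_,tp=snap('top','t4.png');_,sc=snap('scene','s5.png');s=ctrl.get_state();p=np.array(s['tcp_pos']);Q=s['tcp_rot'];print(p,Q,s['joints'],s['finger_force'])
# tray pose predicted from grasp (fin top ~23 mm above TCP)
yaw=np.arctan2(Q[1][1],Q[0][1])-np.radians(53.13); Rz=R.from_euler('z',yaw)
C=p+[0,0,.023]+Rz.apply([.086,-.0645,-.046]);print('tray',C,np.degrees(yaw))
cor=Rz.apply([[.1,.075,.018],[.1,-.075,.018],[-.1,-.075,.018],[-.1,.075,.018]])+C
o=[]
for n,i in(('top',tp),('scene',sc)):
    a=i[:,:,::-1].copy(); cv2.polylines(a,[proj(n,cor).round().astype(int)],True,(0,0,255),1)
    a=a[150:350,80:330] if n=='top' else a[60:260,230:480]
    o.append(cv2.resize(a,None,fx=1.5,fy=1.5,interpolation=cv2.INTER_CUBIC))
cv2.imwrite('pics/fin.png',np.hstack(o))
E
```

```text
[0.41495747 0.31192079 0.25634   ] [[-9.44687527e-01  3.26318123e-01 -3.28931548e-02]
 [ 3.26122439e-01  9.45260006e-01  1.12993465e-02]
 [ 3.47797652e-02 -5.28441346e-05 -9.99395000e-01]] [-0.18057023  0.65292806 -0.90042299  1.81276513  0.56849987  0.97729634
 -0.0764785 ] 58.66388976573944
tray [0.51657298 0.27684177 0.23334   ] 17.824547756909116
```

View pics/fin.png

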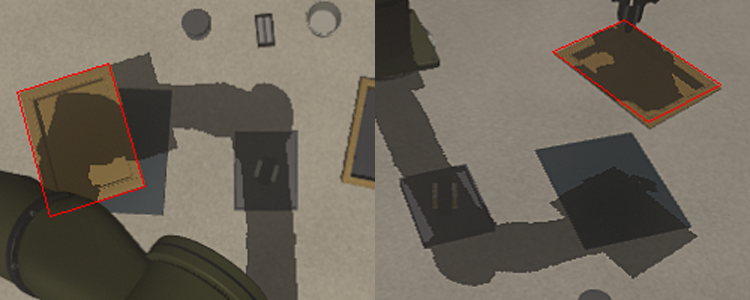

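The last overlay shows the tray close to its predicted outline: level, about 0.23 m up and centred over the mat. The transformer stands in the dish, and the stack and bystanders haven't moved. Handing in.

```bash
python3 -c "
from cell import ctrl
print(ctrl.sign_off())"
```

```text
the job is handed in; nothing more can be done
None
```

I handed the job in at about 18 s of the 61 s allowed, but the sign-off gave no verdict: the transformer stands upright in the dish, and the tray was peeled off fin-corner first and is held about level roughly 23 cm over the middle of the mat.

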